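# Loosen the lens locking ring of an up-looking inspection camera

### The arm

A 6-joint arm with a two-finger parallel gripper is mounted at the origin on a cart in front of the work surface, level with it; the furniture and walls round the work are solid. World frame = base frame: x ahead of the robot, y to its left, z up, the work surface at z = 0. Lengths are in m, angles in degrees, forces in N, time in s.
With the tool pointing down it reaches from about 0.375 to 0.975 m from the base axis. Payload 3.8 kg.
Tool frame: the origin (TCP) lies between the finger pads, 19 mm behind the fingertips; this is the grasp point; z points along the fingers, y is the line along which they close (so a half turn about z gives the same grasp; the last joint's range is limited). The gripper opens to 88 mm and grips with 3 to 60 N. Pads are 18 mm wide; open, the fingers measure 123 mm over their backs; the gripper's body (75 mm by 187 mm) begins 45 mm behind the grasp point.
Start: joints at [-68.692, 15.12, 91.902, -0, 72.978, -2.114], TCP at [0.268, -0.619, 0.257] pointing down, gripper open.
Joint ranges: [-150.88, 150.88], [-54.13, 125.18], [17.81, 147.31], [-75.09, 255.09], [0, 152.58], [-146.25, 146.25]. Speed limits (degrees/s): [147.25, 147.25, 180, 180, 180, 180].

### API

Orientations are given as a 3x3 rotation matrix whose columns are the frame's x, y, z axes.
In Python, from bench import ctrl, observe, viewer, job_done, models gives the robot as it stands. Calls block until the motion is done:
- ctrl.move_pose(position, orientation): joint-space move of the TCP to a pose.
- ctrl.move_straight(position, feed=0.15, orientation=None): straight line of the TCP; orientation=None keeps the orientation; feed is the mean speed in m/s.
- ctrl.move_j(angles): joint-space move.
- ctrl.gripper_open() and ctrl.grab(force=None): open the fingers fully, or close them until they stop; force is the grip in N (None keeps the last).
- ctrl.pause(seconds).
- ctrl.inverse_kinematics(position, orientation): joint angles nearest the present ones, or None.
- observe(): the state.
- viewer.camera(name): name is "side" or "top"; returns the picture (420x560x3 uint8, red, green, blue); there is no depth.
- viewer.camera_info(name): a dict with "camera_matrix" (3x3 intrinsics, pixels), "k1" (the pictures are not rectified: a ray, as slopes to the right and down, at radius r is drawn at 1 + k1 r^2 times it, then the intrinsics apply), "view" (4x4, takes a point from world to camera coordinates). Camera axes: x right, y down, z forward; pixel columns grow to the right and rows downward; lengths in m; the calibration is good to about 2 mm. A picture is of the moment at which its call begins. camera_info takes no time and is no camera call.
A pose or a line that the arm cannot do raises ctrl.PlanningError and nothing moves.
- job_done(): hands the job in; it is judged then, once.
Trained networks look in the newest picture that a camera, given by its name, has taken for a name from the list of things; names that differ only in an ending like _2 or _b are one class to them, and where a whole thing is asked for, a point or a joint stands for the part that bears it (a point fixed in the world has none). Each returns a list of dicts, best first, with "score" (0 to 1); they miss things now and then, are a little off and sometimes report something else, mostly with a low value. They report only what shows in the picture. A call takes as long as a camera call. They do not tell look-alikes from the thing itself.
- models.find_in(camera, label): "bbox" ([left, top, right, bottom] in pixels, round what is visible of it).
- models.outline_of(camera, label): "mask" (420x560 bool, what is visible of it) and "bbox" ([left, top, right, bottom] in pixels, round what is visible of it).
- models.tip_of(camera, label): "point" ([column, row] in pixels: a listed point, or the origin of a listed thing).
The state is a dict: "time_s": time; "qpos": joint angles; "joint_vel": joint speeds; "joint_torque": joint torques, N m; "eef_pos": TCP position; "eef_rot": TCP orientation; "contact_force": force on the tool from outside, world axes, zero at the start; "wrist_torque": the same for the moment, N m; "opening": finger opening in m; "gripper_force": force on a finger pad.
Only numpy, scipy, OpenCV 4.12 (cv2) and the standard library are available. Lean on these libraries where they do the work, as an engineer would, in place of code of your own. Each camera call takes 0.05 s, during which the arm holds its last target. There are 200 camera calls.

### The job

Loosen the lens locking ring of the inspection camera (the wide, lower knurled ring) so that the lens can be taken out later: with a fingertip against its knurled rim, roll it anticlockwise as seen from above until its white index line has come round to the black line on the front of the camera housing for the second time, and leave it there. Do not grip the ring with the fingers straddling it, do not turn the narrower focus ring above it, do not shift or lift the camera, and leave the solder tin, the circuit board and the screwdriver where they are.

Things in the scene. Friction and masses are not known exactly. Their poses are not given: they have to be found in the camera images.
- camera: Camera looking straight up, loose on the bench, about 4 kg. Origin: underside centre, on the vertical lens axis; -x is its front. Base plate 140x140x12 mm; aluminium housing 84x84 mm, z 12 to 52 mm; 40 mm neck; locking ring z 58 to 76; focus ring, 45 mm diameter, z 78 to 92; lens nose, 37 mm diameter, to z 104. Nothing else near the rings.
- ring_centre (a point): Middle of the locking ring: on the lens axis, 67 mm above the bench. The ring is a black disc, 68 mm diameter, 58 to 76 mm above the bench, with 36 upright ridges on its rim standing out 2 mm (72 mm over them). It keeps its height as it turns. A fingertip can go all round it, and down to 53 mm above the bench beside it.
- ring_line (a point): Outer end of the white index line at the upper edge of the locking ring, 34 mm from the axis; the line runs 12 mm inward over the ring's top face and down its rim, 9 mm wide. It turns with the ring.
- fixed_line (a point): Black line, 9 mm wide, at the upper edge of the middle of the housing's front face, 42 mm from the lens axis; it also runs down the front face.
- lock_ring (a joint): Turn of the locking ring, rad, growing anticlockwise from above (loosening). 0 = tight, white line at the black line. It starts at 0.7 to 2.4; the white line meets the black line first at 6.28, a second time at 12.57. Steady friction about 0.05 N m (1.5 N at the rim); does not spring back or coast. Stop at 22.
- focus_ring (a joint): Turn of the narrow steel focus ring above the locking ring, rad; starts at 0 and must stay within 0.2. Friction 0.04 N m.
- solder_tin: Round solder tin, 56 mm diameter, 28 mm high, loose, standing about 150 mm to the left of the lens axis. Origin: centre of the underside.
- pcb_small: Small circuit board with terminals and wires, 75x48x14 mm, loose, about 150 mm behind the lens axis. Origin: centre of the underside.
- screwdriver: Red screwdriver, 173 mm long and 20 mm thick, lying loose about 140 mm to the right of the lens axis. Origin: centre of the underside.
There are look-alikes about, which are no part of the job. There is more than one size of the camera; the one meant has the size given above.

How it is judged (in metres and radians):
On the way:
1. the white line has come round to the black line for the first time (value of joint lock_ring above 6 rad).
At the end, for the whole second after the job is handed in: The locking ring stands still with its white line at the black line for the second time (joint 12.57, tolerance 0.41 rad or 24 degrees); the focus ring is within 0.2 rad of its start; the camera stands upright and at rest, less than 25 mm from where it was (value of joint lock_ring between 12.15 and 12.98 rad and velocity of joint lock_ring between -0.05 and 0.05 rad/s and value of joint focus_ring between -0.2 and 0.2 rad and distance of camera from where it was at the start of the episode below 0.025 m and angle between camera's own z axis and vertical below 0.05 rad and linear speed of camera below 0.01 m/s); the robot touches nothing.
It fails at once if the hand straddles the ring as for a grip (TCP less than 18 mm from the lens axis and lower than 125 mm) (horizontal distance between the grasp point and ring_centre below 0.018 m and height (world z) of the grasp point below 0.125 m).
It fails at once if the focus ring is turned by more than 0.2 rad (value of joint focus_ring above 0.2 rad or value of joint focus_ring below -0.2 rad).
It fails at once if the camera is shifted by more than 25 mm, lifted by more than 6 mm or tipped by more than 0.1 rad (distance of camera from where it was at the start of the episode above 0.025 m or height (world z) of camera above 0.006 m or angle between camera's own z axis and vertical above 0.1 rad).
It fails at once if the solder tin, circuit board or screwdriver is moved by more than 20 mm (distance of any of solder_tin, pcb_small, screwdriver from where it was at the start of the episode above 0.02 m).
It also fails if it takes over 58 s, if anything falls off the work surface, if the arm or the gripper's body presses on something with over 40 N, if the wrist force passes 120 N, or if a joint passes its speed limit or range.

## Working session

There is one attempt and no reset: what is moved stays moved. The work goes in short steps, each a Python script; the robot and the scene stay as the last script left them, time stands still between calls to the robot, and variables do not carry over. Pictures are saved under pics/ and viewed, at most 10 in all, crops included, and the job is handed in when it is done.

```bash
ls; mkdir -p pics; cat > h.py <<'E'
import numpy as np, cv2
from bench import ctrl, observe, viewer, job_done, models
def shot(c,name=None):
    im=viewer.camera(c)
    if name: cv2.imwrite(f'pics/{name}.png',cv2.cvtColor(im,cv2.COLOR_RGB2BGR))
    return im
def ray(c,p):
    I=viewer.camera_info(c);K=np.array(I['camera_matrix'],float);V=np.array(I['view'],float)
    u=cv2.undistortPoints(np.array([[p]],float),K,np.array([I['k1'],0,0,0,0.]))[0,0]
    R=V[:3,:3];return -R.T@V[:3,3],R.T@np.array([u[0],u[1],1])
def atz(c,p,z):
    o,d=ray(c,p);return o+d*(z-o[2])/d[2]
def proj(c,X):
    I=viewer.camera_info(c);V=np.array(I['view'],float)
    return cv2.projectPoints(np.array(X,float).reshape(-1,1,3),cv2.Rodrigues(V[:3,:3])[0],V[:3,3],np.array(I['camera_matrix'],float),np.array([I['k1'],0,0,0,0.]))[0][:,0]
E
python3 - <<'E'
from h import *
a=shot('top','top0');b=shot('side','side0')
for c in('top','side'):
    print(c,np.round(ray(c,(280,210)),3).tolist())
    for l in('ring_centre','ring_line','fixed_line','camera','solder_tin','pcb_small','screwdriver'):
        print(l,[(np.round(r['point'],1).tolist(),round(r['score'],2)) for r in models.tip_of(c,l)])
E
```

```text
pics
top [[0.471, 0.048, 1.004], [0.06, 0.009, -0.998]]
ring_centre [([278.3, 181.9], 0.83), ([250.4, 287.5], 0.7), ([144.2, 231.6], 0.67)]
ring_line [([292.8, 174.0], 0.98), ([142.2, 218.4], 0.86), ([262.0, 280.2], 0.53), ([278.5, 184.8], 0.25)]
fixed_line [([265.6, 277.3], 0.89), ([275.8, 206.9], 0.77), ([291.8, 175.9], 0.22), ([213.4, 175.1], 0.16)]
camera [([279.9, 190.0], 0.71), ([153.4, 229.2], 0.71), ([253.5, 285.4], 0.65)]
solder_tin [([217.6, 176.0], 0.7)]
pcb_small []
screwdriver [([350.5, 195.3], 0.76)]
side [[0.502, -0.868, 0.542], [0.092, 0.885, -0.457]]
ring_centre [([171.4, 205.7], 0.8), ([268.7, 210.1], 0.69), ([222.6, 163.8], 0.46)]
ring_line [([171.5, 208.6], 0.8), ([282.6, 209.8], 0.78), ([236.6, 163.4], 0.65)]
fixed_line [([236.1, 171.6], 0.94), ([177.1, 218.7], 0.6), ([247.1, 215.3], 0.57)]
camera [([174.8, 233.8], 0.9), ([229.8, 188.0], 0.76), ([268.7, 238.8], 0.62)]
solder_tin [([280.4, 207.7], 0.68)]
pcb_small [([339.2, 233.0], 0.49)]
screwdriver [([267.1, 281.7], 0.77)]
```

View pics/top0.png

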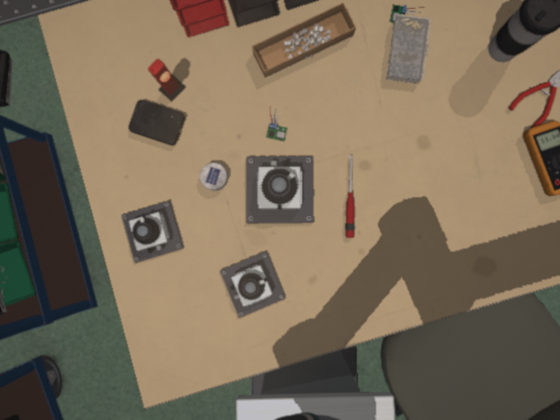

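View pics/side0.png

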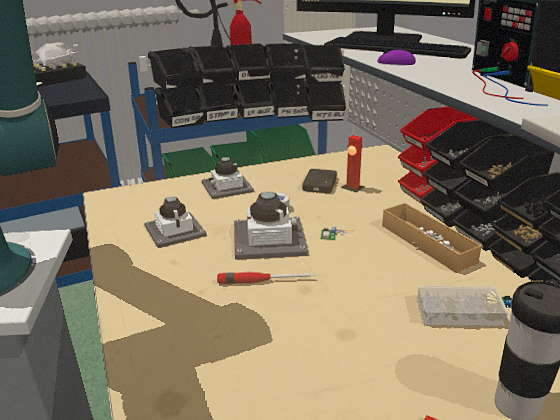

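Three cameras of this kind show in the top picture: (280,189), (152,231) and (253,284). The one at (280,189) has the largest plate. It also has the tin at (214,176) on its left, the board at (277,131) behind and the screwdriver at (350,195) on its right. I'll check its size and enlarge it.

```bash
python3 - <<'E'
from h import *
im=shot('top')
for r in models.outline_of('top','camera'):
    m=r['mask'].astype(np.uint8)
    ys,xs=np.nonzero(m)
    P=np.array([atz('top',p,0.012)[:2] for p in zip(xs+0.,ys+0.)],np.float32)
    c,s,a=cv2.minAreaRect(P); print(r['score'],r['bbox'],np.round(c,4),np.round(s,4),a)
P=atz('top',(279,184),.076);print(P)
cv2.imwrite('pics/crop.png',cv2.resize(cv2.cvtColor(im[140:240,200:330],cv2.COLOR_RGB2BGR),None,fx=6,fy=6,interpolation=cv2.INTER_CUBIC))
E
```

```text
0.75 [122.3, 200.0, 181.8, 259.7] [0.4961 0.3222] [0.1045 0.1074] 14.89185619354248Traceback (most recent call last):
  File "<stdin>", line 6, in <module>
  File "h.py", line 12, in atz
    o,d=ray(c,p);return o+d*(z-o[2])/d[2]
        ~~~^^^^^
  File "h.py", line 8, in ray
    I=viewer.camera_info(c);K=np.array(I['camera_matrix'],float);V=np.array(I['view'],float)
ValueError: time passes only in moves, steps and waits
```

```bash
python3 - <<'E'
s=open('h.py').read()
s=s.replace("viewer.camera_info(c)","info(c)")+"import functools\n@functools.lru_cache\ndef info(c): return viewer.camera_info(c)\n"
open('h.py','w').write(s)
E
python3 - <<'E'
from h import *
im=shot('top')
cv2.imwrite('pics/crop.png',cv2.resize(cv2.cvtColor(im[140:240,200:330],cv2.COLOR_RGB2BGR),None,fx=6,fy=6,interpolation=cv2.INTER_CUBIC))
for r in models.outline_of('top','camera'):
    m=r['mask'].astype(np.uint8)
    ys,xs=np.nonzero(m)
    P=np.array([atz('top',p,0.012)[:2] for p in zip(xs+0.,ys+0.)],np.float32)
    c,s,a=cv2.minAreaRect(P); print(r['score'],r['bbox'],np.round(c,4),np.round(s,4),a)
P=atz('top',(279,184),.076);print(P)
print(observe()['time_s'])
E
```

```text
0.76 [221.3, 253.5, 286.2, 314.9] [0.3819 0.1175] [0.105  0.1047] 20.58485221862793
0.75 [120.0, 198.6, 183.4, 262.5] [0.496  0.3235] [0.1051 0.1085] 15.09618854522705
0.56 [250.0, 155.3, 315.9, 224.6] [0.5751 0.0558] [0.1376 0.1419] 88.54390716552734
0.52 [266.7, 118.4, 289.3, 145.7] [0.7008 0.0576] [0.0439 0.0454] 71.99545288085938
[0.57779231 0.05711844 0.076     ]
1.0
```

View pics/crop.png

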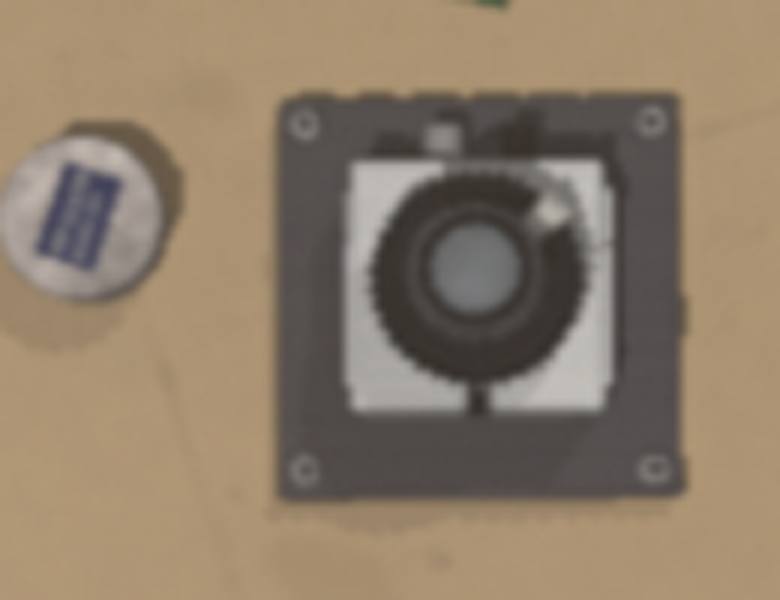

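The plate at (280,189) measures 138 × 142 mm, and the other two about 105 mm, so this is the camera meant. In the crop, the black line is at (478,400) and the white line at (555,205), so the ring starts at about 2.3 rad. Next I'll work out the centre and see how the wrist reaches round the ring.

```bash
cat >> h.py <<'E'
def rot(a): # tool x along angle a (deg), z down
    c,s=np.cos(np.radians(a)),np.sin(np.radians(a)); return np.array([[c,s,0],[s,-c,0],[0,0,-1.]])
def pos(C,phi,r,z):
    p=np.radians(phi); return np.array([C[0]+r*np.cos(p),C[1]+r*np.sin(p),z])
E
python3 - <<'E'
from h import *
c=lambda x,y:(200+x/6-.5,140+y/6-.5)
for n,p,z in (('ring',(479,277),.076),('L',(370,277),.072),('R',(588,277),.072),('T',(479,168),.072),('B',(479,385),.072),('line',(555,205),.076),('fix',(478,408),.052)):
    print(n,np.round(atz('top',c(*p),z),4))
for n,q in (('platecorners',[(280,97),(682,95),(684,497),(278,497)]),):
    print(np.mean([atz('top',c(*p),.012) for p in q],0))
shot('side'); 
for l in('ring_centre','camera'):
  for r in models.tip_of('side',l): print(l,np.round(r['point']),np.round(atz('side',r['point'],.067 if l[0]=='r' else 0),4))
s=observe(); print(np.round(s['eef_rot'],3).tolist(),s['contact_force'],s['opening'],s['time_s'])
C=(.577,.056)
for a in range(0,360,20):
    o=[]
    for k in (0,180):
        q=ctrl.inverse_kinematics(pos(C,a,.047,.079),rot(a+k)); o.append(None if q is None else np.round(q).tolist())
    print(a,o)
E
```

```text
ring [0.5745 0.0566 0.076 ]
L [0.5761 0.0921 0.072 ]
R [0.5738 0.0212 0.072 ]
T [0.6107 0.0555 0.072 ]
B [0.5398 0.0577 0.072 ]
line [0.5972 0.0312 0.076 ]
fix [0.5336 0.0584 0.052 ]
[0.5751968  0.05673024 0.012     ]
ring_centre [272. 208.] [0.5814 0.0613 0.067 ]
ring_centre [224. 168.] [0.4909 0.2853 0.067 ]
ring_centre [172. 208.] [0.3847 0.091  0.067 ]
camera [174. 232.] [0.3795 0.1115 0.    ]
camera [228. 185.] [0.4986 0.3319 0.    ]
camera [270. 241.] [0.5767 0.0488 0.    ]
[[0.918, 0.398, -0.0], [0.398, -0.918, 0.0], [-0.0, -0.0, -1.0]] [0.48311592 0.44273339 0.39938404] 0.08825570170824208 1.15
0 [[3.0, 19.0, 107.0, -0.0, 54.0, 93.0], [3.0, 19.0, 107.0, -0.0, 54.0, -87.0]]
20 [[4.0, 19.0, 107.0, -0.0, 54.0, 74.0], [4.0, 19.0, 107.0, -0.0, 54.0, -106.0]]
40 [[6.0, 19.0, 108.0, -0.0, 54.0, 56.0], [6.0, 19.0, 108.0, -0.0, 54.0, -124.0]]
60 [[7.0, 18.0, 109.0, -0.0, 53.0, 37.0], [7.0, 18.0, 109.0, -0.0, 53.0, -143.0]]
80 [[8.0, 16.0, 111.0, -0.0, 53.0, 18.0], None]
100 [[8.0, 15.0, 113.0, -0.0, 52.0, -2.0], None]
120 [[7.0, 13.0, 115.0, -0.0, 52.0, -23.0], None]
140 [[6.0, 12.0, 117.0, -0.0, 52.0, -44.0], [6.0, 12.0, 117.0, -0.0, 52.0, 136.0]]
160 [[5.0, 11.0, 118.0, -0.0, 51.0, -65.0], [5.0, 11.0, 118.0, -0.0, 51.0, 115.0]]
180 [[3.0, 10.0, 118.0, -0.0, 51.0, -87.0], [3.0, 10.0, 118.0, -0.0, 51.0, 93.0]]
200 [[2.0, 10.0, 118.0, -0.0, 51.0, -108.0], [2.0, 10.0, 118.0, -0.0, 51.0, 72.0]]
220 [[0.0, 11.0, 117.0, -0.0, 51.0, -130.0], [0.0, 11.0, 117.0, -0.0, 51.0, 50.0]]
240 [None, [-1.0, 12.0, 116.0, -0.0, 52.0, 29.0]]
260 [None, [-2.0, 14.0, 114.0, -0.0, 52.0, 8.0]]
280 [None, [-1.0, 15.0, 112.0, -0.0, 53.0, -11.0]]
300 [None, [-1.0, 17.0, 110.0, -0.0, 53.0, -31.0]]
320 [[0.0, 18.0, 108.0, -0.0, 53.0, 130.0], [0.0, 18.0, 108.0, -0.0, 53.0, -50.0]]
340 [[1.0, 19.0, 107.0, -0.0, 54.0, 111.0], [1.0, 19.0, 107.0, -0.0, 54.0, -69.0]]
```

Centre is about (0.575, 0.057): three estimates agree to 2 mm, and ring radius comes out at 35.5 mm against 36. I can orbit with the flat of the closed fingertips on the rim, flipping the wrist 180° twice while clear of the ring. First I'll approach and find the contact by force.

```bash
python3 - <<'E'
from h import *
C=(.5752,.0567)
ctrl.grab(5)
p=-40
ctrl.move_pose(pos(C,p,.10,.16),rot(p))
ctrl.move_straight(pos(C,p,.10,.079),.15)
ctrl.move_straight(pos(C,p,.055,.079),.08)
s=observe();print(s['time_s'],s['opening'],np.round(s['eef_pos'],4))
F=[]
for _ in range(5): ctrl.pause(.02);F.append(observe()['contact_force'])
F=np.array(F);b=F.mean(0);print('bias',b,F.std(0))
n=np.array([np.cos(np.radians(p)),np.sin(np.radians(p)),0])
r=.052
while r>.040:
    ctrl.move_straight(pos(C,p,r,.079),.03); f=observe()['contact_force']-b
    print(round(r,4),round(f@n,2),observe()['time_s'])
    if f@n>3: break
    r-=.0007
E
```

```text
6.425 0.0004015496306951318 [0.6174 0.0216 0.0793]
bias [ 0.43249569 -0.0331288   0.40880921] [0.44124779 0.41071799 0.30226574]
0.052 -1.19 6.7583
0.0513 0.2 7.0083
0.0506 -1.61 7.2583
0.0499 0.09 7.5083
0.0492 -1.16 7.7583
0.0485 -0.72 8.0083
0.0478 -0.4 8.2583
0.0471 -0.37 8.5083
0.0464 -0.15 8.7583
0.0457 -0.15 9.0083
0.045 -0.68 9.2583
0.0443 0.14 9.5083
0.0436 0.4 9.7583
0.0429 2.18 10.0083
0.0422 3.9 10.2583
```

Contact is at r ≈ 43.3 mm, with a stiffness of about 2.4 N/mm. I'll roll a first arc of 90°, back off and check.

```bash
cat >> h.py <<'E'
C=(.5752,.0567); Z=.079
def nv(p): return np.array([np.cos(np.radians(p)),np.sin(np.radians(p)),0])
def roll(p0,p1,r,k,b,step=15,F=8,feed=.045):
    N=max(1,int(np.ceil((p1-p0)/step))); L=[]
    for p in np.linspace(p0,p1,N+1)[1:]:
        ctrl.move_straight(pos(C,p,r,Z),feed,rot(p+k)); f=observe()['contact_force']-b
        fn=f@nv(p); ft=f@np.cross([0,0,1],nv(p)); L.append((round(p),round(r*1e3,1),round(fn,1),round(ft,1)))
        if abs(fn)>25: print('HIGH');break
        r=np.clip(r-np.clip(.0002*(F-fn),-.0012,.0012),.038,.047)
    print(L,'t',observe()['time_s']); return r
E
python3 - <<'E'
from h import *
b=np.array([.43,-.03,.41]);p=-40
ctrl.move_straight(pos(C,p,.0412,Z),.03)
r=roll(-40,50,.0408,0,b);print(r)
ctrl.move_straight(pos(C,50,.13,Z),.3)
im=shot('top')
print([(np.round(q['point'],1).tolist(),round(q['score'],2)) for q in models.tip_of('top','ring_line')],observe()['time_s'])
cv2.imwrite('pics/c2.png',cv2.resize(cv2.cvtColor(im[140:240,200:330],cv2.COLOR_RGB2BGR),None,fx=6,fy=6,interpolation=cv2.INTER_CUBIC))
E
```

```text
[(-25, 40.8, np.float64(8.6), np.float64(0.1)), (-10, np.float64(40.9), np.float64(7.3), np.float64(1.5)), (5, np.float64(40.8), np.float64(8.0), np.float64(2.3)), (20, np.float64(40.8), np.float64(8.9), np.float64(1.5)), (35, np.float64(41.0), np.float64(9.9), np.float64(2.5)), (50, np.float64(41.4), np.float64(10.4), np.float64(2.5))] t 12.9583
0.04183226238495335
[([266.4, 173.4], 0.86), ([141.8, 219.2], 0.75)] 13.5
```

View pics/c2.png

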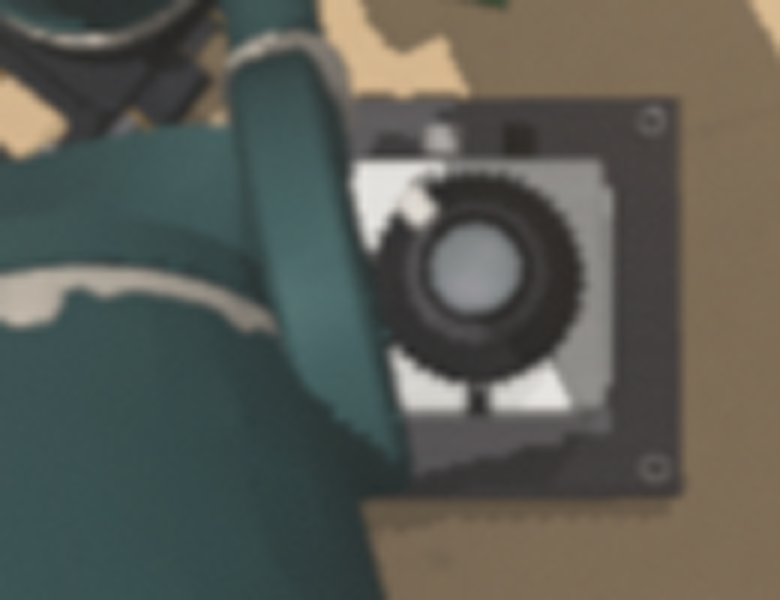

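The white line moved from crop (555,205) to (413,205), about 89° for a 90° roll, so there is no slip. The housing hasn't moved. About 497° remains. Next is the rest of this arc, then the flip and the second arc.

```bash
sed -i 's/.038,.047)/.038,.0505)/' h.py; cat >> h.py <<'E'
def bias():
    F=[]
    for _ in range(5): ctrl.pause(.02);F.append(observe()['contact_force'])
    return np.mean(F,0)
def press(p,r,b,F=6):
    ctrl.move_straight(pos(C,p,r,Z),.12)
    while r>.040 and (observe()['contact_force']-b)@nv(p)<F:
        r-=.001; ctrl.move_straight(pos(C,p,r,Z),.03)
    print('press',p,round(r,4)); return r
def line(c='top'):
    shot(c)
    return [(np.round(q['point'],1).tolist(),round(q['score'],2),np.round(atz(c,q['point'],.076)[:2],4).tolist()) for q in models.tip_of(c,'ring_line')]
E
python3 - <<'E'
from h import *
ctrl.move_straight(pos(C,50,.055,Z),.2)
b=bias()
r=press(50,.044,b)
r=roll(50,210,r-.0003,0,b)
ctrl.move_straight(pos(C,210,.09,Z),.2)
print(line(),line('side'))
ctrl.move_pose(pos(C,210,.09,Z),rot(30))
b=bias();print(b,observe()['time_s'])
r=press(210,.050,b)
r=roll(210,300,r-.0003,180,b)
E
```

```text
press 50 0.042
[(65, 41.7, np.float64(10.5), np.float64(2.2)), (79, np.float64(42.2), np.float64(11.4), np.float64(1.4)), (94, np.float64(42.9), np.float64(10.1), np.float64(1.8)), (108, np.float64(43.3), np.float64(10.2), np.float64(1.2)), (123, np.float64(43.7), np.float64(9.1), np.float64(0.3)), (137, np.float64(44.0), np.float64(6.2), np.float64(0.1)), (152, np.float64(43.6), np.float64(6.5), np.float64(0.1)), (166, np.float64(43.3), np.float64(5.0), np.float64(-0.5)), (181, np.float64(42.7), np.float64(5.0), np.float64(0.5)), (195, np.float64(42.1), np.float64(6.0), np.float64(0.6)), (210, np.float64(41.7), np.float64(6.6), np.float64(0.5))] t 19.2583
[([261.2, 280.5], 0.78, [0.3931, 0.0968]), ([140.5, 219.4], 0.66, [0.5172, 0.3275])] [([255.0, 211.4], 0.65, [0.5473, 0.0348]), ([171.5, 209.5], 0.51, [0.386, 0.0642])]
[-0.02360403 -0.08805798  0.13257819] 22.5833
press 210 0.043
[(225, 42.7, np.float64(7.6), np.float64(0.5)), (240, np.float64(42.6), np.float64(5.8), np.float64(0.0)), (255, np.float64(42.2), np.float64(5.8), np.float64(0.3)), (270, np.float64(41.7), np.float64(5.3), np.float64(-0.1)), (285, np.float64(41.2), np.float64(6.0), np.float64(-0.7)), (300, np.float64(40.8), np.float64(5.8), np.float64(-0.0))] t 27.2667
```

```bash
python3 - <<'E'
from h import *
b=np.array([-.02,-.09,.13])
r=roll(300,400,.0404,180,b)
ctrl.move_straight(pos(C,40,.11,Z),.2)
ctrl.move_pose(pos(C,40,.11,Z),rot(40))
print(line(),observe()['time_s'])
im=shot('top');cv2.imwrite('pics/c3.png',cv2.resize(cv2.cvtColor(im[140:240,200:330],cv2.COLOR_RGB2BGR),None,fx=6,fy=6,interpolation=cv2.INTER_CUBIC))
E
```

```text
[(314, 40.4, np.float64(6.3), np.float64(-0.0)), (329, np.float64(40.1), np.float64(5.7), np.float64(-0.2)), (343, np.float64(39.6), np.float64(6.8), np.float64(0.1)), (357, np.float64(39.4), np.float64(7.6), np.float64(0.8)), (371, np.float64(39.3), np.float64(9.0), np.float64(1.1)), (386, np.float64(39.5), np.float64(8.8), np.float64(2.6)), (400, np.float64(39.6), np.float64(10.1), np.float64(2.1))] t 30.0667
[([143.1, 220.6], 0.68, [0.5148, 0.3225])] 33.3167
```

View pics/c3.png

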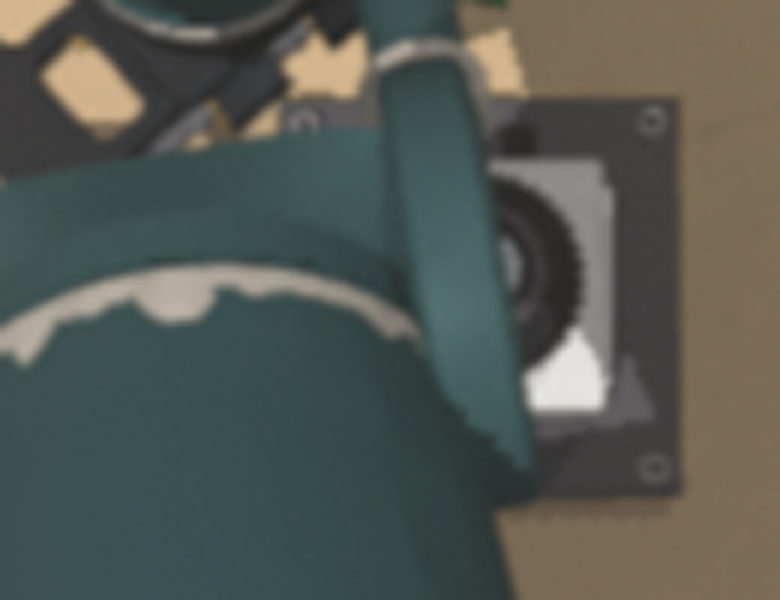

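The arm hides the line here; the housing is still in place. I'll roll the last arc slightly short, swing clear and look.

```bash
python3 - <<'E'
from h import *
ctrl.move_straight(pos(C,40,.055,Z),.2)
b=bias()
r=press(40,.044,b)
r=roll(40,180,r-.0003,0,b)
ctrl.move_straight(pos(C,180,.075,Z),.2)
ctrl.move_pose(np.array([.42,-.15,.2]),rot(180))
im=shot('top');print(line(),observe()['time_s'])
cv2.imwrite('pics/c4.png',cv2.resize(cv2.cvtColor(im[140:240,200:330],cv2.COLOR_RGB2BGR),None,fx=6,fy=6,interpolation=cv2.INTER_CUBIC))
E
```

```text
press 40 0.042
[(54, 41.7, np.float64(9.7), np.float64(0.8)), (68, np.float64(42.0), np.float64(11.0), np.float64(2.7)), (82, np.float64(42.7), np.float64(10.4), np.float64(1.5)), (96, np.float64(43.1), np.float64(9.6), np.float64(1.2)), (110, np.float64(43.5), np.float64(8.4), np.float64(0.9)), (124, np.float64(43.5), np.float64(8.8), np.float64(1.4)), (138, np.float64(43.7), np.float64(6.4), np.float64(0.6)), (152, np.float64(43.4), np.float64(6.3), np.float64(-0.3)), (166, np.float64(43.0), np.float64(5.6), np.float64(-0.6)), (180, np.float64(42.5), np.float64(5.0), np.float64(-0.3))] t 38.5417
[([281.0, 203.3], 0.78, [0.5401, 0.0544]), ([263.5, 280.2], 0.78, [0.3935, 0.0923]), ([142.6, 219.8], 0.7, [0.5163, 0.3234])] 39.9917
```

View pics/c4.png

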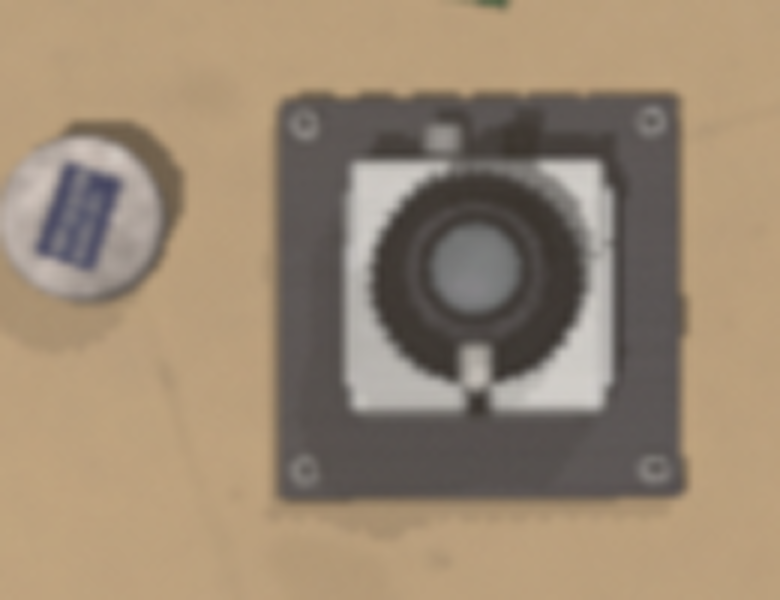

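The white line, at crop (476,365), now meets the black line at (478,400). The total roll of about 580° from 2.3 rad gives about 12.5 rad, so this is the second meeting. The camera and tin are where they were, and the arm is clear.

```bash
python3 -c "
from h import *
print(job_done())"
```

```text
the job is handed in; nothing more can be done
None
```

The job is handed in: I rolled the locking ring about 580° anticlockwise with a fingertip, so its white line is at the black line for the second time (about 12.5 rad), with the camera and tin unmoved in the last picture; I did not measure the focus ring, circuit board or screwdriver afterwards, but the arm stayed clear of them.

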